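Mount the small vise on its bench dovetail and clamp it

ROBOT

A 6-joint arm with a two-finger parallel gripper is mounted at the origin on the work surface. World frame = base frame: x ahead of the robot, y to its left, z up, the work surface at z = 0. Lengths are in mm, angles in rad, forces in N, time in s.
With the tool pointing down it reaches from about 275 to 1000 mm from the base axis. Payload 8.4 kg.
Tool frame: the origin (TCP) lies between the finger pads; the fingertips stand r.tips_ahead ahead of it and the grasp point (between the pads) lies 6 mm ahead of it (r.tips_ahead is the distance from the TCP to the fingertips, in mm); z points along the fingers, y is the line along which they close (so a half turn about z gives the same grasp; the last joint's range is limited). The gripper opens to 85 mm and grips with 20 to 120 N. Pads are 22 mm wide; open, the fingers measure 114 mm over their backs; the gripper's body (76 mm by 85 mm) begins 54 mm behind the grasp point. The pads swing forward as they close: fully open they stand 13 mm farther back than shut.
Start: joints at [-1.216, 0.353, 1.633, -0, 1.155, -0.002], TCP at [218.297, -585.64, 256.281] pointing down, gripper open.
Joint ranges: [-2.63, 2.63], [-0.92, 2.1], [0.06, 2.66], [-1.3, 4.44], [0, 2.69], [-3.02, 3.02]. Speed limits (rad/s): [2.22, 2.22, 2.79, 3.14, 3.14, 3.14].

INTERFACE

Orientations are given as [roll, pitch, yaw] about the fixed x, y, z axes, in that order (R = Rz(yaw) Ry(pitch) Rx(roll)).
In Python, from rig import r gives the robot as it stands.
- The arm moves only by the tool carry_out, never from a script. Its arguments are lists of equal length, an entry for each row: "delta_pos": the shift along the tool's x, y, z in m, a list of three; "rot": the turn, a rotation vector about the tool's x, y, z in degrees, a list of three. A call has 1 to 8 rows; each row is the pose to reach, as a shift and turn from the pose commanded when the call began, along the tool's axes at that moment; what a row does not reach only later rows make up. A row lasts 1/8 s, in which the tool goes at most 62.5 mm and 10.7 degrees, less where a joint would pass 70% of its speed; a pose out of reach is approached as far as the arm can. A call with a gripper value outside its range is refused whole. "claw" is the finger opening in m, from 0 to 0.0854, set as the call begins (left out, the last holds). The fingers move at their own pace and stop on an object; "grip_force" is the grip in N (left out, the last holds). Time passes only in rows, so rows that repeat a pose let the fingers close. It gives the time, the measured TCP pose, the force, the opening and the grip force at its end, in the units of the state.
- r.sense(): the state, without advancing time (a new reading comes with each control period).
- r.grab_frame(name): name is "side" or "top" or "wrist"; returns the picture (384x512x3 uint8, blue, green, red); there is no depth.
- r.camera_info(name): a dict with "fx", "fy", "cx", "cy" (pixels), "pose" (4x4, takes a point from camera to world coordinates); the wrist camera has in their place "hand_eye" (4x4, takes a point from camera to tool coordinates, whose origin is the TCP and whose axes are the flange's). Camera axes: x right, y down, z forward; pixel columns grow to the right and rows downward; lengths in mm; the calibration is good to about 2 mm. A picture is of the moment at which its call begins: read the wrist's pose just before it. camera_info takes no time and is no camera call.
- r.sign_off(): hands the job in; it is judged then, once.
Trained networks look in the newest picture that a camera, given by its name, has taken for a name from the list of things; names that differ only in an ending like _2 or _b are one class to them, and where a whole thing is asked for, a point or a joint stands for the part that bears it (a point fixed in the world has none). Each returns a list of dicts, best first, with "p" (0 to 1); they miss things now and then, are a little off and sometimes report something else, mostly with a low value. They report only what shows in the picture. A call takes as long as a camera call. They do not tell look-alikes from the thing itself.
- r.recognise(thing, camera): "box" ([left, top, right, bottom] in pixels, round what is visible of it).
- r.cut_out(thing, camera): "mask" (384x512 bool, what is visible of it) and "box" ([left, top, right, bottom] in pixels, round what is visible of it).
The state is a dict: "clock": time; "qpos": joint angles; "qvel": joint speeds; "joint_efforts": joint torques, N m; "eef_pos": TCP position; "tcp_rot": TCP orientation; "contact_force": force on the tool from outside, world axes, zero at the start; "wrist_torque": the same for the moment, N m; "opening": opening from 0.0 (shut) to 1.0 (fully open); "grasp_force": force on a finger pad.
Only numpy, scipy, OpenCV 4.12 (cv2) and the standard library are available. Lean on these libraries where they do the work, as an engineer would, in place of code of your own. Each camera call takes 0.05 s, during which the arm holds its last target. There are 200 camera calls.

TASK

Pick up the small blue vise, set its dovetail foot down on the ledge at the open, flared end of the bench mount and slide it in, nose first with the screw handle trailing, until it is fully home, pressed lightly but surely against the end stop; go by feel and never ram or force it. Then, with the vise home, turn the black clamp knob on the mount's side clockwise until the vise is clamped firmly hand-tight, but not over-tightened, and let go. Leave the other things on the bench where they are.

Things in the scene. Friction and masses are not known exactly. Their poses are not given: they have to be found in the camera images.
- mount: Fixed grey iron bench mount, foot 100 x 150 mm, with a bright steel female dovetail on top. Origin on the bench below the dovetail's centre line; z up, y along the dovetail towards its open end, x away from the clamp side (knob on -x). Dovetail floor 40 mm above the bench, y = -45 to +85 mm; two 45 degree jaws over y = -45 to +35 mm, 68 mm wide overall, tops 9.5 mm above the floor.
- mouth (a point): Middle of the jaws' entry, on the dovetail floor (mount y = +35 mm, 40 mm above the bench), axes as the mount's. Flared lead-ins reach out from here to y = +49 mm, their half-width at the floor growing from 22 to 28 mm; beyond is a bare ledge of the floor to y = +85 mm (set down slowly, 15 mm/s). The ways are oiled; in the jaws the foot has 1.4 mm play to each side and upward.
- stop: Dark steel end plate fixed across the closed end of the dovetail, 68 x 6 x 12 mm; origin at the middle of its lower edge, at floor height, mount y = -48 mm; its face towards the mouth is at mount y = -45 mm. The vise is home when the foot's nose bears on this face. Press with about 10 N, never over 40 N.
- knob_grip (a point): Centre of the round black clamp knob with orange cap and white mark, 29 mm diameter, 20 mm long; hold it here. z is the knob's axis, pointing outwards and 45 degrees up from the mount's -x side: (-0.707, 0, 0.707) in the mount's frame. At mount x = -56, y = -10 mm, 89 mm above the bench. The screw boss ends 26 mm from this point, down the axis.
- clamp_knob (a joint): Knob angle, rad; grows clockwise seen from outside (tightening). Starts loose at 0.3 to 0.9; turns at 0.12 N m friction while free and stays where left. 0.7 to 2.4 rad on (differs each time, to be felt) the pad bears; then each rad adds about 110 N on the pad and 0.3 N m. Hand-tight: 0.1 N m over the free level (35 N); under 0.05 more is loose, over 0.16 more (60 N) over-tight.
- clamp_pad: Brass pad, 7 x 12 mm, at the inner end of the clamp screw, hidden in the jaw; a stiff spring behind it presses it on the foot's flank. Origin in the middle of its face; z axis outwards along the knob's axis.
- vise: Loose small blue vise with steel dovetail foot, 0.33 to 0.55 kg, upright on the bench. Origin in the middle of the foot's underside; z up, y from the nose (fixed jaw) to the screw handle. Foot 70 mm long, 35 mm wide, 10 mm high; above it a bed 28 mm wide, 70 mm long, 14 to 20 mm high; screw bracket at y = 27 to 35 mm, 46 mm high; T-handle at y = 48 mm, 40 mm wide, 37 mm high.
- vise_hold (a point): Where to hold the vise: middle of the closed jaws, at vise y = -8 mm, 38 mm above the foot's underside, axes as the vise's. The jaws are 28 mm wide across x, reach from y = -31 to +14 mm and from 20 to 58 mm above the underside (the vise's top).
- vise_nose (a point): Middle of the lower edge of the foot's nose, the end that goes in first: vise y = -35 mm, on the underside. Axes as the vise's. When home it is at mount y = -45 mm on the dovetail floor.
- rotary_tool: Bystander: black rotary tool lying on the bench, 44 mm thick, 180 mm long along its y; origin under its middle.
- parts_tray: Bystander: white two-compartment parts tray, 100 x 150 x 35 mm; origin under its centre.
- oil_bottle: Bystander: clear oil bottle with red cap, 44 mm diameter, 110 mm high; origin under its centre.
- screwdriver: Bystander: screwdriver lying on the bench; origin under its middle, handle towards its -x.
Things that resemble listed ones, but are neither listed nor needed, are in the scene too. Several things look just like the vise: the one meant starts nearest to the robot's base.

How it is judged:
By the outcome, as a careful person would: the job done as asked, in the order asked, and still so for the second after the job is handed in, with the robot touching nothing.
It also fails if it takes over 72 s, if anything falls off the work surface, if the arm or the gripper's body presses on something with over 40 N, if the wrist force passes 120 N, or if a joint passes its speed limit or range.

## Working session

There is one attempt and no reset: what is moved stays moved. The work goes in short steps, Python scripts to look and compute and a tool call to move; the robot and the scene stay as the last step left them, time stands still between calls to the robot, and variables do not carry over. Pictures are saved under pics/ and viewed, at most 13 in all, crops included, and the job is handed in when it is done.

Besides the shell and the picture viewer there is one more tool, called after ">>>" as a command line: name --argument value ..., lists and objects as JSON in quotes. carry_out: Moves the arm, as the interface text tells. Its arguments: {"type":"object","properties":{"delta_pos":{"type":"array","items":{"type":"array","items":{"type":"number"}}},"rot":{"type":"array","items":{"type":"array","items":{"type":"number"}}},"claw":{"type":"number"},"grip_force":{"type":"number"}},"required":["delta_pos","rot"]}

```bash
mkdir -p pics; ls
python3 - <<'E'
from rig import r
import cv2,numpy as np
s=r.sense();print({k:np.round(v,3).tolist() for k,v in s.items()}, r.tips_ahead)
ims=[]
for c in("top","side"):
    im=r.grab_frame(c);cv2.imwrite(f"pics/{c}0.png",im)
    i=r.camera_info(c);print(c,i["fx"],i["cx"],i["cy"],np.round(i["pose"],3).tolist())
    for t in("vise","mount","clamp_knob","stop"):
        print(t,[(np.round(d["box"]).tolist(),round(d["p"],2)) for d in r.recognise(t,c)])
print(np.round(r.camera_info("wrist")["hand_eye"],3).tolist(),r.camera_info("wrist")["fx"])
E
```

```text
pics
{'clock': 0.0, 'qpos': [-1.216, 0.354, 1.634, -0.0, 1.155, -0.002], 'qvel': [0.0, -0.0, 0.001, 0.001, 0.0, 0.001], 'joint_efforts': [0.003, -60.525, -34.206, 0.0, 0.009, -0.0], 'eef_pos': [218.147, -585.219, 255.552], 'tcp_rot': [-3.14, -0.0, 0.357], 'contact_force': [0.296, -0.225, -0.082], 'wrist_torque': [-0.038, 0.013, -0.009], 'grasp_force': 0.0, 'opening': 0.999} 25.0
top 359.3687055713631 261.9089000597021 193.91440430079282 [[-0.018, -0.996, 0.082, 576.118], [-1.0, 0.016, -0.027, 119.501], [0.026, -0.082, -0.996, 1093.478], [0.0, 0.0, 0.0, 1.0]]
vise [([202.0, 197.0, 218.0, 225.0], 0.89), ([141.0, 238.0, 174.0, 254.0], 0.79), ([192.0, 246.0, 217.0, 278.0], 0.67), ([93.0, 242.0, 122.0, 266.0], 0.66)]
mount [([268.0, 201.0, 309.0, 255.0], 0.78)]
clamp_knob []
stop [([192.0, 244.0, 216.0, 275.0], 0.7)]
side 405.26947185805807 249.61090324774628 194.36485751741202 [[0.986, -0.118, 0.115, 528.674], [-0.164, -0.649, 0.743, -683.118], [-0.013, -0.751, -0.66, 794.395], [0.0, 0.0, 0.0, 1.0]]
vise [([170.0, 170.0, 201.0, 198.0], 0.83), ([218.0, 172.0, 247.0, 194.0], 0.72), ([176.0, 125.0, 200.0, 147.0], 0.55), ([190.0, 144.0, 201.0, 175.0], 0.49)]
mount [([198.0, 222.0, 255.0, 268.0], 0.73)]
clamp_knob [([231.0, 233.0, 244.0, 245.0], 0.46)]
stop [([248.0, 228.0, 250.0, 238.0], 0.53)]
[[0.0, -0.963, -0.27, 68.057], [1.0, -0.0, 0.001, 1.349], [-0.001, -0.27, 0.963, -118.792], [0.0, 0.0, 0.0, 1.0]] 266.1175858925619
```

View pics/top0.png

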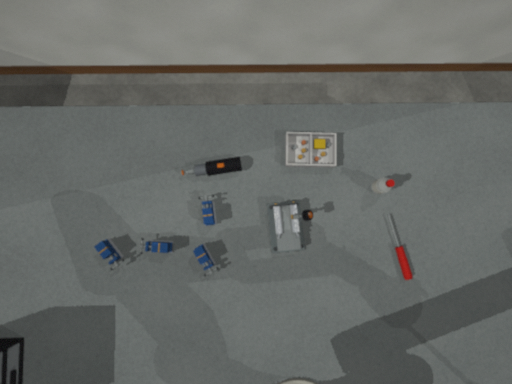

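View pics/side0.png

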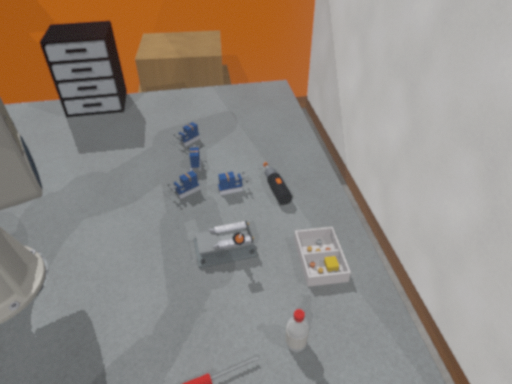

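The top view shows four blue vises, at about (208,210), (157,246), (205,258) and (108,252), and the mount at (288,228) with its knob at (308,215). The side view shows the same scene. I'll estimate coarse positions now.

```bash
cat > h.py <<'E'
from rig import r
import numpy as np, cv2
from scipy.spatial.transform import Rotation as R
def tool():
    s=r.sense();T=np.eye(4);T[:3,:3]=R.from_euler('xyz',s["tcp_rot"]).as_matrix();T[:3,3]=s["eef_pos"];return T
def cam(c,T=None):
    i=r.camera_info(c);P=i["pose"] if c!="wrist" else (tool() if T is None else T)@i["hand_eye"]
    return i,np.array(P)
def back(c,uv,z,T=None):
    i,P=cam(c,T);d=P[:3,:3]@[(uv[0]-i["cx"])/i["fx"],(uv[1]-i["cy"])/i["fy"],1]
    return P[:3,3]+d*(z-P[2,3])/d[2]
def proj(i,P,X):
    p=(np.atleast_2d(X)-P[:3,3])@P[:3,:3]
    return np.c_[i["fx"]*p[:,0]/p[:,2]+i["cx"],i["fy"]*p[:,1]/p[:,2]+i["cy"]]
def rel(p,rot,T=None):
    "goal TCP pos+R in tool axes: m, rotvec deg"
    T=tool() if T is None else T
    print("delta m",np.round(T[:3,:3].T@(np.array(p)-T[:3,3])/1000,4),"rot",np.round(np.degrees(R.from_matrix(T[:3,:3].T@rot).as_rotvec()),2))
E
python3 - <<'E'
from h import *
for uv in((208,210),(157,246),(205,258),(108,252)):
    p=back("top",uv,25);print(uv,p.round(),np.hypot(*p[:2]).round())
for uv in((288,228),(308,215)): print(uv,back("top",uv,50).round())
a=cv2.imread("pics/top0.png")[180:290,180:330]
b=cv2.imread("pics/side0.png")[160:270,160:270]
cv2.imwrite("pics/c1.png",np.hstack([cv2.resize(a,(450,330),interpolation=2),cv2.resize(b,(330,330),interpolation=2)]))
E
```

```text
(208, 210) [619. 251.  25.] 668.0
(157, 246) [516. 400.  25.] 653.0
(205, 258) [478. 261.  25.] 545.0
(108, 252) [502. 542.  25.] 738.0
(288, 228) [562.  17.  50.]
(308, 215) [598. -42.  50.]
```

View pics/c1.png

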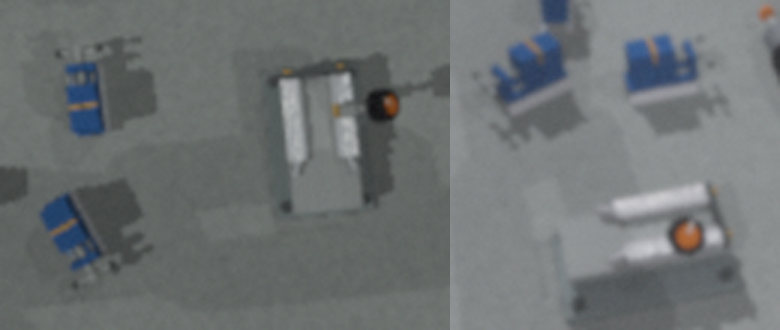

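The crop shows the mount's open end facing the robot (world -x) and its knob on world -y. The target vise, the one nearest the base at (205,258) in the full image, has its handle to the lower right, so its y axis points at about 205° in yaw. I'll move the wrist camera over it.

Run:
```python
from h import *
rel([485,262,230],R.from_euler('xyz',[np.pi,0,.47]).as_matrix())
```

```text
delta m [ 0.5459 -0.7011  0.0263] rot [-0.   -0.   -6.49]
```

>>> carry_out --delta_pos '[[0.034,-0.044,0],[0.068,-0.088,0],[0.102,-0.132,0],[0.137,-0.176,0],[0.171,-0.22,0],[0.205,-0.263,0],[0.24,-0.307,0.005],[0.273,-0.351,0.01]]' --rot '[[0,0,0],[0,0,-1],[0,0,-2],[0,0,-3],[0,0,-4],[0,0,-5],[0,0,-6],[0,0,-6.5]]'

```text
clock: 1.5
eef_pos: [352.0, -159.8, 246.6]
tcp_rot: [3.141, -0.001, 0.47]
contact_force: [0.4, -0.1, 0.4]
opening: 1.0
grasp_force: 0.0
```

Run:
```python
from h import *
s=r.sense();print(s["clock"],s["eef_pos"],s["tcp_rot"],s["qpos"])
rel([485,262,230],R.from_euler('xyz',[np.pi,0,.47]).as_matrix())
```

```text
1.5 [ 351.98935584 -159.83243525  246.59581541] [ 3.14050143e+00 -9.98069330e-04  4.70277348e-01] [-4.30210137e-01 -2.25925449e-02  2.11660424e+00  1.20415962e-04
  1.04610581e+00  6.70249141e-01]
delta m [ 0.3097 -0.3158  0.0166] rot [ 0.06 -0.06  0.02]
```

>>> carry_out --delta_pos '[[0.039,-0.04,0],[0.078,-0.08,0.004],[0.116,-0.119,0.008],[0.155,-0.158,0.012],[0.194,-0.198,0.016],[0.233,-0.237,0.016],[0.271,-0.277,0.016],[0.309,-0.316,0.016]]' --rot '[[0,0,0],[0,0,0],[0,0,0],[0,0,0],[0,0,0],[0,0,0],[0,0,0],[0,0,0]]'

```text
clock: 2.5
eef_pos: [484.1, 262.4, 230.5]
tcp_rot: [3.141, -0.001, 0.471]
contact_force: [1.5, -0.3, 0.0]
opening: 1.001
grasp_force: 0.0
```

Run:
```python
from h import *
T=tool();im=r.grab_frame("wrist");cv2.imwrite("pics/w1.png",im);np.save("T1.npy",T)
print(T.round(2).tolist(),r.sense()["qpos"],r.camera_info("wrist"))
for d in r.cut_out("vise","wrist"):
    print(d["box"],d["p"])
```

```text
[[0.89, 0.45, 0.0, 484.14], [0.45, -0.89, 0.0, 262.35], [0.0, 0.0, -1.0, 230.45], [0.0, 0.0, 0.0, 1.0]] [0.4992523  0.26966974 1.81279969 0.00260665 1.05418273 1.59772283] {'fx': 266.1175858925619, 'fy': 266.1175858925619, 'cx': 254.36974427006956, 'cy': 193.01088238328498, 'hand_eye': array([[ 2.47470338e-04, -9.62908484e-01, -2.69828076e-01,
         6.79100193e+01],
       [ 9.99999216e-01, -9.28652276e-05,  1.24853894e-03,
         1.31679709e+00],
       [-1.22728638e-03, -2.69828174e-01,  9.62907706e-01,
        -1.18796975e+02],
       [ 0.00000000e+00,  0.00000000e+00,  0.00000000e+00,
         1.00000000e+00]])}
[287.0, 25.7, 357.0, 117.8] 0.72
[0.0, 0.0, 78.8, 98.5] 0.72
[111.9, 58.5, 199.1, 127.8] 0.59
[235.1, 147.8, 273.7, 217.5] 0.58
```

View pics/w1.png

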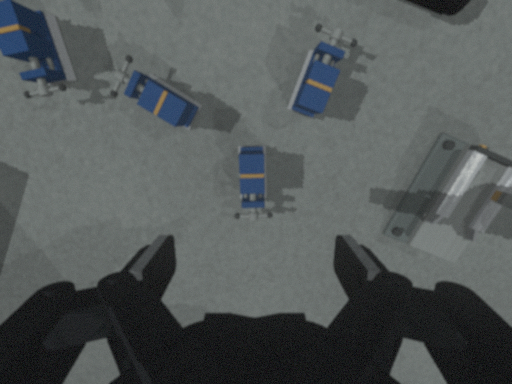

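The wrist view shows the target vise at (253,180), nose up and handle at (253,215), almost aligned with the tool. The mount is at right, around (450,200). Next I'll get precise features from a blue mask.

Run:
```python
from h import *
im=cv2.imread("pics/w1.png");T=np.load("T1.npy")
c=im[135:230,215:290]
cv2.imwrite("pics/c2.png",cv2.resize(c,None,fx=6,fy=6,interpolation=cv2.INTER_NEAREST))
f=im.astype(int);blue=(f[...,0]>f[...,2]+35);blue[:135]=0;blue[230:]=0;blue[:,:215]=0;blue[:,290:]=0
org=(f[...,2]>f[...,0]+30);org[:135]=0;org[230:]=0;org[:,:215]=0;org[:,290:]=0
y,x=np.nonzero(org);print("org",x.mean(),y.mean(),np.polyfit(x,y,1))
L=[];Rr=[];rows=[]
for v in range(150,192):
    q=np.nonzero(blue[v]|org[v])[0]
    if len(q)>10: rows.append(v);L.append(q[0]-.5);Rr.append(q[-1]+.5)
print(list(zip(rows,L,Rr))[::4]);mid=(np.array(L)+Rr)/2
k=np.polyfit(rows,mid,1);print("mid fit",k)
A=back("wrist",(np.polyval(k,155),155),58,T);B=back("wrist",(np.polyval(k,190),190),58,T)
d=A-B;print("nose dir yaw",np.arctan2(d[1],d[0]))
print("org pt",back("wrist",(x.mean(),y.mean()),58,T))
```

```text
org 251.57333333333332 175.4 [-5.11972766e-02  1.88279870e+02]
[(150, np.float64(241.5), np.float64(260.5)), (157, np.float64(238.5), np.float64(263.5)), (161, np.float64(238.5), np.float64(263.5)), (165, np.float64(239.5), np.float64(263.5)), (169, np.float64(239.5), np.float64(263.5)), (174, np.float64(245.5), np.float64(262.5)), (179, np.float64(240.5), np.float64(263.5)), (183, np.float64(239.5), np.float64(263.5)), (187, np.float64(239.5), np.float64(263.5)), (191, np.float64(240.5), np.float64(263.5))]
mid fit [1.6896945e-02 2.4843613e+02]
nose dir yaw 0.484549804833754
org pt [489.5510048  266.68825454  58.        ]
```

View pics/c2.png

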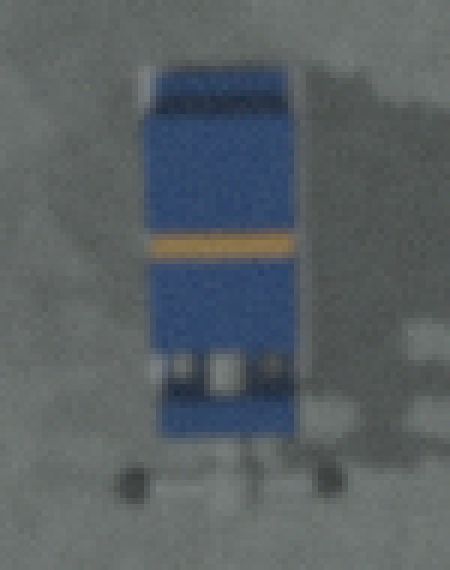

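The crop shows clean edges. The jaw-top nose edge is at row 153.8, the orange seam at row 176 and the jaw rear at row 193.8. The handle ends are at (237.2,215.7) and (270.2,214.8).

Run:
```python
from h import *
T=np.load("T1.npy");n=np.array([np.cos(.49),np.sin(.49),0])
for (u,v),z,y in(((251.8,153.8),58,-31),((252,176),58,None),((252.3,193.8),58,14),((237.2,215.7),37,48),((270.2,214.8),37,48)):
    p=back("wrist",(u,v),z,T);print(p.round(1), None if y is None else (p+n*(y+8)).round(1), (p[:2]@n[:2]).round(1))
a=back("wrist",(237.2,215.7),37,T);b=back("wrist",(270.2,214.8),37,T);d=a-b
print(np.linalg.norm(d),np.arctan2(d[1],d[0])-np.pi/2)
```

```text
[511.1 277.3  58. ] [490.8 266.5  58. ] 581.5
[489.2 266.   58. ] None 556.8
[470.9 256.3  58. ] [490.3 266.7  58. ] 536.1
[431.6 257.7  37. ] [481.1 284.1  37. ] 502.1
[451.4 221.6  37. ] [500.8 247.9  37. ] 502.5
41.18992447945696 0.49946833526194334
```

Run:
```python
from h import *
rel([490.5,266.4,45],R.from_euler('xyz',[np.pi,0,.491]).as_matrix())
```

```text
delta m [0.0047 0.0012 0.1855] rot [-0.06 -0.16 -1.02]
```

>>> carry_out --delta_pos '[[0.0047,0.0012,0.04],[0.0047,0.0012,0.08],[0.0047,0.0012,0.12],[0.0047,0.0012,0.145],[0.0047,0.0012,0.165],[0.0047,0.0012,0.177],[0.0047,0.0012,0.185],[0.0047,0.0012,0.185]]' --rot '[[0,0,-1],[0,0,-1],[0,0,-1],[0,0,-1],[0,0,-1],[0,0,-1],[0,0,-1],[0,0,-1]]' --claw 0.06

```text
clock: 3.6
eef_pos: [488.5, 261.3, 45.2]
tcp_rot: [3.142, 0.0, 0.488]
contact_force: [0.1, 0.8, 0.1]
opening: 0.7
grasp_force: 0.0
```

>>> carry_out --delta_pos '[[0,0,0],[0,0,0],[0,0,0],[0,0,0],[0,0,0],[0,0,0]]' --rot '[[0,0,0],[0,0,0],[0,0,0],[0,0,0],[0,0,0],[0,0,0]]' --claw 0.02 --grip_force 40

```text
clock: 4.35
eef_pos: [489.0, 261.7, 46.0]
tcp_rot: [-3.141, -0.001, 0.488]
contact_force: [-1.3, 0.6, 7.0]
opening: 0.323
grasp_force: 40.5
```

Run:
```python
from h import *
for z,uvs in((40,((277.3,250.7),(301,250))),(49.5,((180+281/3,180+80/3),(180+353/3,180+74/3)))):
    for uv in uvs: print(back("top",uv,z).round(1))
rel([450,15,210],R.from_euler('xyz',[np.pi,0,.05]).as_matrix())
```

```text
[496.4  49.1  40. ]
[497.  -20.1  40. ]
[624.2  57.5  49.5]
[628.8 -12.7  49.5]
delta m [-0.1498  0.1997 -0.1642] rot [-2.000e-02 -7.000e-02  2.508e+01]
```

>>> carry_out --delta_pos '[[0,0,-0.02],[0,0,-0.06],[0,0,-0.1],[-0.015,0.02,-0.14],[-0.045,0.06,-0.164],[-0.075,0.1,-0.164],[-0.11,0.147,-0.164],[-0.15,0.2,-0.164]]' --rot '[[0,0,0],[0,0,0],[0,0,0],[0,0,5],[0,0,10],[0,0,15],[0,0,20],[0,0,25]]'

```text
clock: 5.35
eef_pos: [449.3, 16.7, 209.0]
tcp_rot: [3.141, 0.0, 0.05]
contact_force: [1.5, 0.1, -6.2]
opening: 0.322
grasp_force: 41.0
```

>>> carry_out --delta_pos '[[0,0,0],[0,0,0]]' --rot '[[0,0,0],[0,0,0]]'

```text
clock: 5.6
eef_pos: [450.0, 18.0, 209.0]
tcp_rot: [-3.141, 0.0, 0.05]
contact_force: [0.2, 0.4, -5.3]
opening: 0.322
grasp_force: 41.9
```

Run:
```python
from h import *
T=tool();im=r.grab_frame("wrist");cv2.imwrite("pics/w2.png",im);np.save("T2.npy",T)
print(T.round(3).tolist(),r.sense()["qpos"])
for t in("stop","clamp_knob","mount","vise"):
  for d in r.recognise(t,"wrist"): print(t,np.round(d["box"]),round(d["p"],2))
cv2.imwrite("pics/w2x.png",cv2.resize(im,(800,600),interpolation=cv2.INTER_CUBIC))
```

```text
[[0.999, 0.05, -0.0, 449.984], [0.05, -0.999, 0.0, 17.976], [-0.0, -0.0, -1.0, 209.048], [0.0, 0.0, 0.0, 1.0]] [3.77684169e-02 1.37710221e-01 2.03983916e+00 2.98494946e-04
 9.64356262e-01 1.55680910e+00]
clamp_knob [298.   0. 350.  41.] 0.76
mount [207.   0. 350. 147.] 0.7
mount [298.   1. 353.  39.] 0.16
vise [ 0.  2. 72. 57.] 0.96
vise [223. 181. 288. 316.] 0.57
```

View pics/w2x.png

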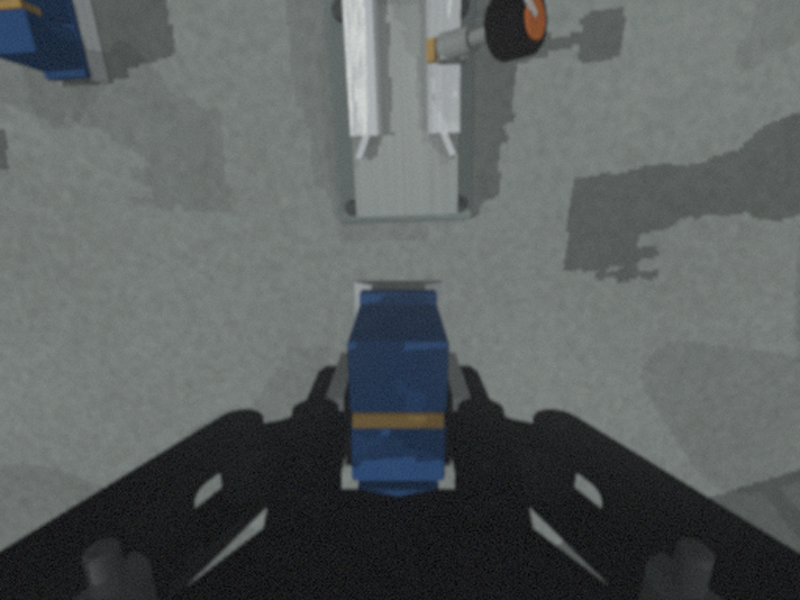

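The wrist view shows the vise held straight, with its nose at about (397,283) at 800 px scale. The mount is ahead: ledge end at row 216 from columns 355 to 462, jaw entry at row 134 from columns 349 to 460, and knob at (515,28). Next I'll fit the jaw edges numerically.

Run:
```python
from h import *
im=cv2.imread("pics/w2.png");T=np.load("T2.npy")
g=cv2.GaussianBlur(cv2.cvtColor(im,cv2.COLOR_BGR2GRAY).astype(float),(3,3),0)
def edge(line,a,b,sign):
    d=np.gradient(line)*sign;k=a+int(np.argmax(d[a:b]));y0,y1,y2=d[k-1:k+2]
    return k+(y0-y2)/(2*(y0-2*y1+y2)+1e-9)
def fit(rows,a,b,s):
    e=np.array([edge(g[v],a,b,s) for v in rows]);rr=np.array(rows)
    k=np.polyfit(rr,e,1);m=abs(e-np.polyval(k,rr))<1.0;k=np.polyfit(rr[m],e[m],1)
    return k,(e[m]-np.polyval(k,rr[m])).std(),m.mean()
for n,rows,a,b,s,z in(("jawL out",range(15,84),215,230,1,49.5),("jawL in",range(15,82),236,248,-1,49.5),("jawR in",range(42,80),268,280,1,49.5),("jawR out",range(42,82),288,300,-1,49.5),("ledge L",range(105,135),220,235,1,40),("ledge R",range(105,130),288,300,-1,40)):
    k,sd,m=fit(rows,a,b,s)
    A,B=[back("wrist",(np.polyval(k,v),v),z,T) for v in(rows[0],rows[-1])];d=A-B
    print(n,k.round(3),round(sd,2),round(m,2),A[:2].round(1),B[:2].round(1),"yaw",np.arctan2(d[1],d[0]).round(4))
for n,c,a,b,s,z in(("jaw endL",range(224,238),80,92,-1,49.5),("jaw endR",range(276,292),78,92,-1,49.5),("ledge end",range(232,292),130,145,-1,40)):
    e=np.median([edge(g[:,u],a,b,s) for u in c]);print(n,e,back("wrist",(np.mean(c),e),z,T)[:2].round(1))
# vise in hand
f=im.astype(int);blue=(f[...,0]>f[...,2]+25)
for v in(190,200,210,225,240,255,275,285,295):
    q=np.nonzero(blue[v,210:300])[0];print(v,q.min()+210,q.max()+210)
```

```text
jawL out [5.90000e-02 2.18373e+02] 0.06 1.0 [607.9  56.4] [550.2  51.7] yaw 0.0824
jawL in [4.40000e-02 2.37955e+02] 0.08 1.0 [608.8  38.8] [552.9  34. ] yaw 0.085
jawR in [1.40000e-02 2.72327e+02] 0.13 1.0 [588.3   5.9] [556.2   3.1] yaw 0.0854
jawR out [-6.00000e-03  2.94436e+02] 0.1 1.0 [589.3 -14. ] [555.4 -16.9] yaw 0.0839
ledge L [5.00000e-02 2.20659e+02] 0.09 1.0 [530.3  49.6] [501.3  47.5] yaw 0.0742
ledge R [  0.    292.526] 0.06 1.0 [533.8 -18.8] [509.9 -20.9] yaw 0.0895
jaw endL 86.6129556161352 [547.2  44.6]
jaw endR 84.7017340269197 [551.6  -7. ]
ledge end 137.54448179263665 [499.4  11.2]
190 230 278
200 230 279
210 226 282
225 223 286
240 224 285
255 224 285
275 224 283
285 225 283
295 225 284
```

```bash
cat >> h.py <<'E'
YAW=.0845; c_,s_=np.cos(YAW),np.sin(YAW)
def W(lo,la,z): return np.array([lo*c_-la*s_,lo*s_+la*c_,z])
def LL(p): return np.array([p[0]*c_+p[1]*s_,-p[0]*s_+p[1]*c_,p[2]])
RV=R.from_euler('xyz',[np.pi,0,YAW]).as_matrix()
E
python3 - <<'E'
from h import *
T=np.load("T2.npy");Ti=np.linalg.inv(T)
for n,uv,z in(("nose foot",(254.5,181),163),("nose jaw top",(254.5,219),221),("orange",(254.5,269.4),221)):
    p=back("wrist",uv,z,T);print(n,(Ti@np.r_[p,1])[:3].round(1))
rel(W(501,-27.7,100),RV);print(W(501,-27.7,100))
i,P=cam("wrist",T);
# knob centre check: recognised box centre -> z 89
print(LL(back("wrist",(324,18),89,T)))
E
```

```text
nose foot [30.3  1.6 46. ]
nose jaw top [ 27.    1.5 -12. ]
orange [  2.6   1.6 -12. ]
delta m [0.0509 0.0073 0.1091] rot [-0.01  0.02 -1.78]
[501.55029692  14.6829718  100.        ]
[592.5595344  -81.39016515  89.        ]
```

>>> carry_out --delta_pos '[[0.02,0.003,0.015],[0.04,0.006,0.04],[0.051,0.0073,0.07],[0.051,0.0073,0.092],[0.051,0.0073,0.104],[0.051,0.0073,0.109],[0.051,0.0073,0.109],[0.051,0.0073,0.109]]' --rot '[[0,0,-1],[0,0,-1.78],[0,0,-1.78],[0,0,-1.78],[0,0,-1.78],[0,0,-1.78],[0,0,-1.78],[0,0,-1.78]]'

```text
clock: 6.85
eef_pos: [502.2, 13.7, 101.1]
tcp_rot: [3.142, -0.001, 0.083]
contact_force: [0.1, 0.1, -4.8]
opening: 0.32
grasp_force: 41.8
```

Run:
```python
from h import *
s=r.sense();print(LL(s["eef_pos"]),s["tcp_rot"],s["contact_force"],s["wrist_torque"])
rel(W(501,-27.7,86),RV)
T=tool();im=r.grab_frame("wrist")
cv2.imwrite("pics/w3.png",cv2.resize(im[0:300,130:390],(520,600),interpolation=cv2.INTER_CUBIC))
```

```text
[501.59134997 -28.78538218 101.0907142 ] [ 3.14151671e+00 -1.48829260e-03  8.25392781e-02] [ 0.07149857  0.1404716  -4.75632372] [-0.03730022  0.0287009   0.03377254]
delta m [-0.0006 -0.0011  0.0151] rot [ 0.   -0.09 -0.11]
```

View pics/w3.png

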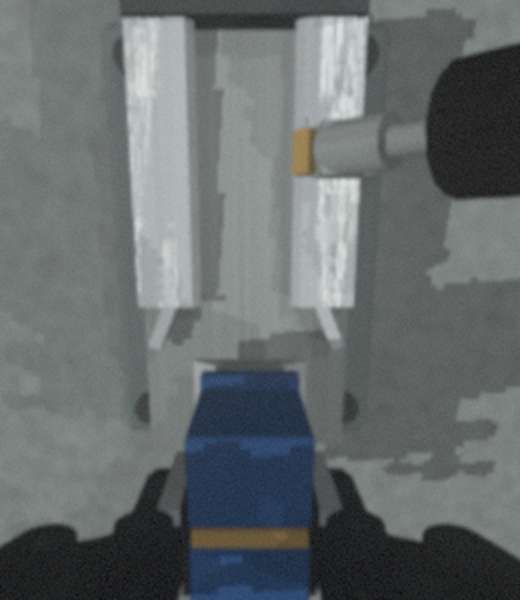

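The nose corners are at (195,363) and (305,363), and the jaw mid column is about 246. So the vise is about 1 mm to the right, which agrees with the computed +1.1 mm correction. Descending slowly.

>>> carry_out --delta_pos '[[-0.0005,-0.0011,0.003],[-0.0005,-0.0011,0.006],[-0.0005,-0.0011,0.008],[-0.0005,-0.0011,0.0095],[-0.0005,-0.0011,0.011],[-0.0005,-0.0011,0.0125],[-0.0005,-0.0011,0.0138],[-0.0005,-0.0011,0.0145]]' --rot '[[0,0,-0.1],[0,0,-0.1],[0,0,-0.1],[0,0,-0.1],[0,0,-0.1],[0,0,-0.1],[0,0,-0.1],[0,0,-0.1]]'

```text
clock: 7.9
eef_pos: [501.3, 14.7, 86.1]
tcp_rot: [-3.142, -0.0, 0.084]
contact_force: [-2.5, -0.7, 4.8]
opening: 0.321
grasp_force: 43.3
```

>>> carry_out --delta_pos '[[0,0,0.0005],[0,0,0.001],[0,0,0.001]]' --rot '[[0,0,0],[0,0,0],[0,0,0]]'

```text
clock: 8.28
eef_pos: [501.9, 14.7, 86.0]
tcp_rot: [3.142, -0.002, 0.084]
contact_force: [-3.7, -0.3, 11.2]
opening: 0.322
grasp_force: 44.2
```

>>> carry_out --delta_pos '[[0,0,-0.0013],[0.003,0,-0.0013],[0.006,0,-0.0013],[0.009,0,-0.0013],[0.012,0,-0.0013],[0.015,0,-0.0013],[0.018,0,-0.0013],[0.022,0,-0.0013]]' --rot '[[0,0,0],[0,0,0],[0,0,0],[0,0,0],[0,0,0],[0,0,0],[0,0,0],[0,0,0]]'

```text
clock: 9.28
eef_pos: [523.2, 16.5, 86.1]
tcp_rot: [3.142, 0.0, 0.084]
contact_force: [-0.7, 0.9, 0.3]
opening: 0.321
grasp_force: 42.8
```

```bash
cat > st.py <<'E'
from h import *
s=r.sense();f=s["contact_force"];print(s["clock"],"LL",LL(s["eef_pos"]).round(2),"F",LL(f).round(2),"M",LL(s["wrist_torque"]).round(3),"rot",np.round(s["tcp_rot"],4),"op",s["opening"])
E
python3 st.py
```

```text
9.275 LL [522.69 -27.71  86.09] F [-0.67  0.96  0.34] M [0.065 0.012 0.013] rot [3.1416e+00 1.0000e-04 8.4200e-02] op 0.3214186991823788
```

Entry is nearly free of force. I'll continue.

>>> carry_out --delta_pos '[[0.004,0,0],[0.008,0,0],[0.012,0,0],[0.016,0,0],[0.02,0,0],[0.024,0,0],[0.028,0,0],[0.032,0,0]]' --rot '[[0,0,0],[0,0,0],[0,0,0],[0,0,0],[0,0,0],[0,0,0],[0,0,0],[0,0,0]]'

```text
clock: 10.28
eef_pos: [555.2, 19.2, 86.1]
tcp_rot: [3.142, -0.0, 0.084]
contact_force: [-0.7, 0.2, 0.6]
opening: 0.321
grasp_force: 42.8
```

```bash
python3 st.py
```

```text
10.275 LL [554.81 -27.74  86.11] F [-0.67  0.28  0.57] M [ 0.07   0.079 -0.037] rot [ 3.1416e+00 -1.0000e-04  8.4100e-02] op 0.32119817364902076
```

>>> carry_out --delta_pos '[[0.004,0,0],[0.008,0,0],[0.012,0,0],[0.016,0,0],[0.02,0,0],[0.024,0,0],[0.028,0,0],[0.031,0,0]]' --rot '[[0,0,0],[0,0,0],[0,0,0],[0,0,0],[0,0,0],[0,0,0],[0,0,0],[0,0,0]]'

```text
clock: 11.28
eef_pos: [585.8, 21.9, 86.1]
tcp_rot: [-3.141, 0.0, 0.084]
contact_force: [-3.6, 2.2, 4.8]
opening: 0.327
grasp_force: 45.3
```

>>> carry_out --delta_pos '[[0.002,0,0],[0.004,0,0],[0.006,0,0],[0.0075,0,0],[0.0085,0,0]]' --rot '[[0,0,0],[0,0,0],[0,0,0],[0,0,0],[0,0,0]]'

```text
clock: 11.9
eef_pos: [594.2, 22.6, 86.1]
tcp_rot: [-3.141, 0.0, 0.084]
contact_force: [-3.9, 2.7, 5.2]
opening: 0.324
grasp_force: 47.6
```

```bash
python3 st.py
```

```text
11.9 LL [594.01 -27.63  86.08] F [-3.61  3.03  5.19] M [ 0.692  0.42  -0.065] rot [-3.1414e+00  2.0000e-04  8.4100e-02] op 0.3235364286458874
```

>>> carry_out --delta_pos '[[0.001,-0.0003,0],[0.002,-0.0005,-0.0003],[0.003,-0.0005,-0.0005],[0.003,-0.0005,-0.0005]]' --rot '[[0,0,0],[0,0,0],[0,0,0],[0,0,0]]'

```text
clock: 12.4
eef_pos: [597.1, 23.2, 86.2]
tcp_rot: [3.142, 0.0, 0.084]
contact_force: [-1.3, 1.6, -3.0]
opening: 0.321
grasp_force: 44.8
```

```bash
python3 st.py
```

```text
12.4 LL [596.93 -27.31  86.17] F [-1.17  1.72 -3.04] M [ 0.353  0.127 -0.077] rot [3.1415e+00 4.0000e-04 8.4200e-02] op 0.3207110650461843
```

>>> carry_out --delta_pos '[[0.0007,0,0],[0.0014,0,0],[0.002,0,0],[0.002,0,0]]' --rot '[[0,0,0],[0,0,0],[0,0,0],[0,0,0]]'

```text
clock: 12.9
eef_pos: [597.6, 23.2, 86.2]
tcp_rot: [-3.142, 0.003, 0.084]
contact_force: [-6.6, 1.0, 1.3]
opening: 0.32
grasp_force: 45.0
```

```bash
python3 st.py
```

```text
12.9 LL [597.39 -27.27  86.23] F [-6.46  1.52  1.29] M [ 0.224  1.146 -0.016] rot [-3.1416  0.0035  0.0842] op 0.31976024449705487
```

>>> carry_out --delta_pos '[[0.0006,0,0],[0.0012,0,0],[0.0012,0,0],[0.0012,0,0]]' --rot '[[0,0,0],[0,0,0],[0,0,0],[0,0,0]]'

```text
clock: 13.4
eef_pos: [597.7, 23.2, 86.3]
tcp_rot: [-3.142, 0.006, 0.084]
contact_force: [-12.6, 0.4, 5.1]
opening: 0.324
grasp_force: 45.5
```

```bash
python3 st.py
```

```text
13.4 LL [597.5  -27.28  86.28] F [-12.55   1.42   5.11] M [ 0.228  1.827 -0.066] rot [-3.1415  0.0056  0.0842] op 0.3237770634713533
```

>>> carry_out --delta_pos '[[-0.002,0,0],[-0.002,0,0]]' --rot '[[0,0,0],[0,0,0]]'

```text
clock: 13.65
eef_pos: [597.5, 23.3, 86.3]
tcp_rot: [-3.142, 0.002, 0.084]
contact_force: [-4.1, 1.3, -2.7]
opening: 0.318
grasp_force: 44.4
```

>>> carry_out --delta_pos '[[0,0,0],[0,0,0],[0,0,0]]' --rot '[[0,0,0],[0,0,0],[0,0,0]]' --claw 0.034

```text
clock: 14.02
eef_pos: [599.9, 23.9, 87.5]
tcp_rot: [-3.141, -0.003, 0.084]
contact_force: [-1.0, 5.2, 3.1]
opening: 0.403
grasp_force: 2.5
```

```bash
python3 st.py
```

```text
14.025 LL [599.77 -26.79  87.55] F [-0.55  5.24  3.12] M [ 0.815  0.183 -0.018] rot [-3.141e+00 -3.100e-03  8.390e-02] op 0.40307077613401016
```

>>> carry_out --delta_pos '[[0,0,-0.008],[0,0,-0.02],[0,0,-0.04],[0,0,-0.07],[0,0,-0.1],[0,0.03,-0.11],[0,0.06,-0.11],[0,0.06,-0.11]]' --rot '[[0,0,0],[0,0,0],[0,0,0],[0,0,0],[0,0,0],[0,0,0],[0,0,0],[0,0,0]]'

```text
clock: 15.02
eef_pos: [604.1, -38.3, 198.0]
tcp_rot: [3.141, -0.002, 0.082]
contact_force: [0.2, 1.1, 0.2]
opening: 0.396
grasp_force: 0.0
```

```bash
cat >> h.py <<'E'
B=np.array([[c_,-s_,0],[s_,c_,0],[0,0,1]])   # LL axes -> world
q=np.sqrt(.5)
K=np.array([593.2,-83.5,89.]); A=np.array([0,-q,q])
def RK(phi):  # tool rot for knob, phi deg about tool z from tool x=e_long
    M=np.c_[[1,0,0],[0,-q,-q],[0,q,-q]];return B@M@R.from_euler('z',phi,degrees=True).as_matrix()
def kpos(d,K=K): return B@(K+(6+d)*A)
E
python3 st.py
python3 - <<'E'
from h import *
print(r.sense()["qpos"]); rel(kpos(75),RK(0))
im=r.grab_frame("wrist");np.save("T4.npy",tool());cv2.imwrite("pics/w4r.png",im)
cv2.imwrite("pics/w4.png",cv2.resize(im,(800,600),interpolation=2))
E
```

```text
15.025 LL [598.76 -89.13 197.97] F [0.32 1.07 0.19] M [-0.034  0.012 -0.028] rot [ 3.1407e+00 -2.3000e-03  8.2100e-02] op 0.39620242020666485
[-6.54556173e-02  3.81760739e-01  1.73212825e+00 -6.65102972e-04
  1.02531610e+00  1.42362115e+00]
delta m [-0.0055  0.0516  0.0517] rot [45.05 -0.18 -0.08]
```

View pics/w4.png

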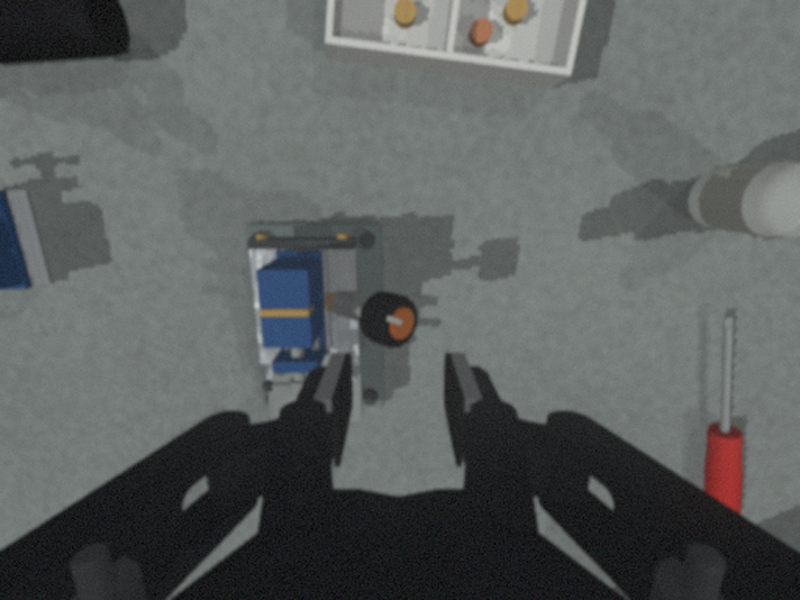

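The vise sits in the jaws against the end plate. The knob body is centred at about (386,319) and its orange cap at (402,323), at 800 px scale. Checking that against the predicted position, then tilting towards it.

Run:
```python
from h import *
T=np.load("T4.npy")
print("body",LL(back("wrist",(386/1.5625,319/1.5625),89,T)),"cap",LL(back("wrist",(402/1.5625,323/1.5625),96,T)))
i,P=cam("wrist",T);print("proj K,cap",(proj(i,P,np.array([B@K,B@(K+10*A)]))*1.5625).round(1))
```

```text
body [593.1935136  -83.15912311  89.        ] cap [593.0929996  -92.26570469  96.        ]
proj K,cap [[386.6 319. ]
 [399.  322.9]]
```

>>> carry_out --delta_pos '[[0,0.02,0],[0,0.04,0],[-0.002,0.052,0.005],[-0.004,0.052,0.02],[-0.005,0.052,0.04],[-0.0055,0.0516,0.0517],[-0.0055,0.0516,0.0517],[-0.0055,0.0516,0.0517]]' --rot '[[8,0,0],[16,0,0],[24,0,0],[32,0,0],[40,0,0],[45,0,0],[45,0,0],[45,0,0]]' --claw 0.05

```text
clock: 16.08
eef_pos: [602.7, -87.8, 145.6]
tcp_rot: [-2.358, -0.001, 0.085]
contact_force: [1.2, -0.6, -0.8]
opening: 0.585
grasp_force: 0.0
```

```bash
python3 st.py
python3 - <<'E'
from h import *
print(r.sense()["qpos"]); rel(kpos(75),RK(0))
E
```

```text
16.075 LL [ 593.18 -138.38  145.59] F [ 1.15 -0.72 -0.75] M [-0.29  -0.032  0.013] rot [-2.3582e+00 -5.0000e-04  8.4900e-02] op 0.5853525891655208
[-0.46630606  0.67951128  1.5972876   0.65754106  1.39113086  0.7188216 ]
delta m [ 0.      0.0012 -0.0022] rot [ 0.12 -0.    0.04]
```

>>> carry_out --delta_pos '[[0,0,0],[0,0,0],[0,0,0],[0,0,0],[0,0,0],[0,0,0],[0,0,0],[0,0,0]]' --rot '[[0,0,-10],[0,0,-20],[0,0,-30],[0,0,-40],[0,0,-50],[0,0,-60],[0,0,-70],[0,0,-80]]'

```text
clock: 17.08
eef_pos: [603.0, -87.6, 146.7]
tcp_rot: [-2.979, -0.769, 1.423]
contact_force: [-0.1, -0.4, -1.0]
opening: 0.585
grasp_force: 0.0
```

>>> carry_out --delta_pos '[[0,0,0],[0,0,0],[0,0,0],[0,0,0],[0,0,0]]' --rot '[[0,0,-10],[0,0,-20],[0,0,-30],[0,0,-30],[0,0,-30]]'

```text
clock: 17.7
eef_pos: [602.6, -87.9, 145.8]
tcp_rot: [2.815, -0.726, 2.127]
contact_force: [-0.5, -0.2, 0.1]
opening: 0.583
grasp_force: 0.0
```

```bash
python3 st.py
python3 - <<'E'
from h import *
print(r.sense()["qpos"]); rel(kpos(75),RK(-110)); rel(kpos(0),RK(-110))
T=tool();im=r.grab_frame("wrist")
i,P=cam("wrist",T);k=proj(i,P,np.array([B@K,B@(K+10*A)]));print(k)
for p in k:cv2.circle(im,tuple(np.round(p).astype(int)),1,(0,255,0),-1)
cv2.imwrite("pics/w5.png",cv2.resize(im,(800,600),interpolation=2))
E
```

```text
17.7 LL [ 593.07 -138.48  145.81] F [-0.51 -0.19  0.12] M [-0.356  0.    -0.044] rot [ 2.8146 -0.7262  2.1267] op 0.5834569025821836
[-0.4668164   0.67931016  1.59750127  0.65808947  1.39152806 -1.1982189 ]
delta m [-0.0013 -0.0003 -0.002 ] rot [ 0.    0.09 -0.15]
delta m [-0.0011 -0.0003  0.073 ] rot [ 0.    0.09 -0.15]
[[253.89775442 209.41993036]
 [253.8685249  213.82526689]]
```

View pics/w5.png

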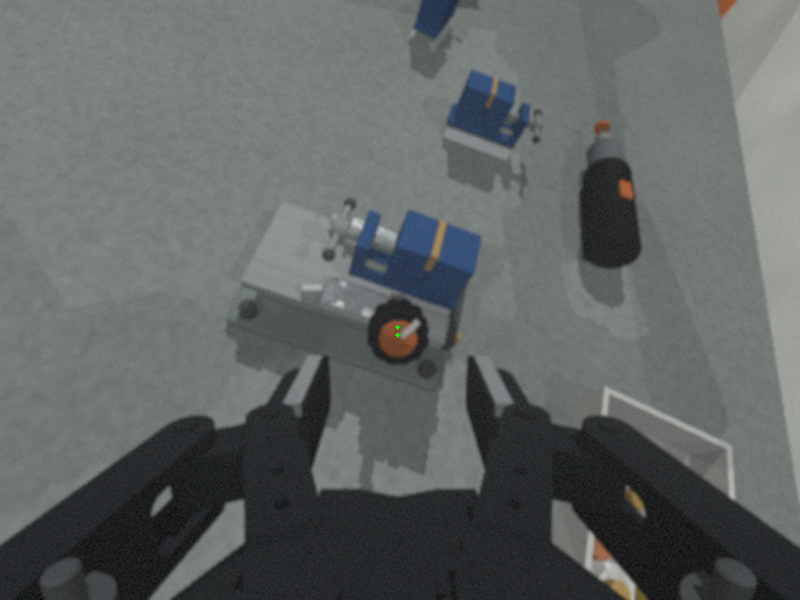

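The knob body is centred at about (398,331) and the cap at (398,340), roughly 2 mm below prediction towards tool -x. I'll correct half of that and approach along the axis.

>>> carry_out --delta_pos '[[-0.002,-0.0003,0.015],[-0.002,-0.0003,0.03],[-0.002,-0.0003,0.043],[-0.002,-0.0003,0.054],[-0.002,-0.0003,0.063],[-0.002,-0.0003,0.069],[-0.002,-0.0003,0.073],[-0.002,-0.0003,0.073]]' --rot '[[0,0,0],[0,0,0],[0,0,0],[0,0,0],[0,0,0],[0,0,0],[0,0,0],[0,0,0]]'

```text
clock: 18.75
eef_pos: [598.4, -38.2, 91.8]
tcp_rot: [2.812, -0.727, 2.13]
contact_force: [-0.8, -0.6, -0.0]
opening: 0.586
grasp_force: 0.0
```

>>> carry_out --delta_pos '[[0,0,0],[0,0,0],[0,0,0],[0,0,0],[0,0,0],[0,0,0]]' --rot '[[0,0,0],[0,0,0],[0,0,0],[0,0,0],[0,0,0],[0,0,0]]' --claw 0.02 --grip_force 40

```text
clock: 19.5
eef_pos: [599.3, -38.5, 92.4]
tcp_rot: [2.81, -0.726, 2.131]
contact_force: [5.2, 0.2, 5.2]
opening: 0.331
grasp_force: 40.2
```

```bash
cat >> st.py <<'E'
T=tool();Rt=T[:3,:3];print("tool F",(Rt.T@f).round(2),"tool M",(Rt.T@s["wrist_torque"]).round(3),"q6",s["qpos"][5].round(3))
d=B.T@T[:3,3]-K;print("off K: along A",(d@A).round(2),"long",d[0].round(2),"e2",(d@[0,q,q]).round(2))
z=B.T@Rt[:,2];x=B.T@Rt[:,0];print("phi",np.degrees(np.arctan2(-x@[0,q,q],x[0])).round(2),"axis err",np.degrees(np.arccos(min(1,-z@A))).round(2))
E
python3 st.py
```

```text
19.5 LL [593.95 -88.94  92.42] F [ 5.22 -0.21  5.16] M [ 0.142 -0.584 -0.59 ] rot [ 2.8103 -0.7258  2.1306] op 0.33093031767687936
tool F [ 1.5   6.11 -3.79] tool M [-0.829 -0.151  0.005] q6 -1.24
off K: along A 6.26 long 0.75 e2 -1.42
phi -110.02 axis err 0.12
```

>>> carry_out --delta_pos '[[0,0.0005,0],[0,0.001,0],[0,0.001,0],[0,0.001,0],[0,0.001,0],[0,0.001,0],[0,0.001,0],[0,0.001,0]]' --rot '[[0,0,0],[0,0,5],[0,0,10],[0,0,15],[0,0,20],[0,0,25],[0,0,30],[0,0,34]]'

```text
clock: 20.5
eef_pos: [598.9, -38.5, 92.4]
tcp_rot: [-2.902, -0.755, 1.313]
contact_force: [0.0, -4.1, 6.9]
opening: 0.325
grasp_force: 40.5
```

```bash
python3 st.py
```

```text
20.5 LL [593.53 -88.89  92.42] F [-0.32 -4.06  6.88] M [-0.09  -0.051  0.094] rot [-2.9017 -0.7551  1.3132] op 0.32527464333040684
tool F [ 1.86 -0.8  -7.74] tool M [ 0.007 -0.094 -0.103] q6 -0.643
off K: along A 6.23 long 0.33 e2 -1.4
phi -75.86 axis err 0.04
```

>>> carry_out --delta_pos '[[0,0,0],[0,0,0],[0,0,0],[0,0,0]]' --rot '[[0,0,4],[0,0,8],[0,0,12],[0,0,15]]'

```text
clock: 21.0
eef_pos: [598.7, -38.5, 92.5]
tcp_rot: [-2.688, -0.665, 0.989]
contact_force: [-0.9, -5.0, 9.0]
opening: 0.327
grasp_force: 40.6
```

```bash
python3 st.py
```

```text
21.0 LL [593.34 -88.85  92.48] F [-1.31 -4.92  8.96] M [-0.039  0.07   0.206] rot [-2.6883 -0.6655  0.9886] op 0.3269476068041167
tool F [ 1.86 -2.54 -9.81] tool M [ 0.152 -0.129 -0.096] q6 -0.382
off K: along A 6.24 long 0.14 e2 -1.32
phi -60.89 axis err 0.05
```

>>> carry_out --delta_pos '[[0,0,-0.0005],[0,0,-0.001],[0,0,-0.001],[0,0,-0.001]]' --rot '[[0,0,4],[0,0,8],[0,0,12],[0,0,15]]'

```text
clock: 21.5
eef_pos: [598.5, -38.4, 92.6]
tcp_rot: [-2.532, -0.532, 0.715]
contact_force: [0.7, -0.3, 3.5]
opening: 0.324
grasp_force: 39.9
```

```bash
python3 st.py
```

```text
21.5 LL [593.07 -88.78  92.62] F [ 0.69 -0.37  3.54] M [-0.047 -0.131  0.034] rot [-2.5319 -0.5316  0.7148] op 0.3244979439203051
tool F [ 2.09 -1.07 -2.76] tool M [-0.081  0.014 -0.116] q6 -0.12
off K: along A 6.29 long -0.13 e2 -1.18
phi -45.86 axis err 0.11
```

>>> carry_out --delta_pos '[[0,0,0],[0,0,0],[0,0,0],[0,0,0]]' --rot '[[0,0,4],[0,0,8],[0,0,11],[0,0,14]]'

```text
clock: 22.0
eef_pos: [598.3, -38.3, 92.7]
tcp_rot: [-2.436, -0.382, 0.5]
contact_force: [-0.7, 0.7, 3.8]
opening: 0.322
grasp_force: 40.0
```

```bash
python3 st.py
```

```text
22.0 LL [592.96 -88.67  92.74] F [-0.66  0.77  3.79] M [ 0.11  -0.082  0.1  ] rot [-2.436  -0.3818  0.4996] op 0.32172577287179455
tool F [ 1.14 -3.09 -2.13] tool M [ 0.1    0.047 -0.129] q6 0.124
off K: along A 6.3 long -0.24 e2 -1.01
phi -31.88 axis err 0.13
```

>>> carry_out --delta_pos '[[0,0,0],[0,0,0],[0,0,0],[0,0,0]]' --rot '[[0,0,3],[0,0,6],[0,0,9],[0,0,12]]'

```text
clock: 22.5
eef_pos: [598.2, -38.2, 92.8]
tcp_rot: [-2.385, -0.242, 0.336]
contact_force: [-0.7, 0.8, 5.0]
opening: 0.326
grasp_force: 40.0
```

```bash
python3 st.py
```

```text
22.5 LL [592.86 -88.54  92.83] F [-0.63  0.9   5.03] M [0.224 0.007 0.202] rot [-2.3852 -0.2416  0.336 ] op 0.3259032622541402
tool F [ 0.83 -4.17 -2.91] tool M [ 0.261 -0.063 -0.138] q6 0.334
off K: along A 6.28 long -0.34 e2 -0.86
phi -19.88 axis err 0.15
```

>>> carry_out --delta_pos '[[0,-0.0004,0],[0,-0.0008,0],[0,-0.0008,0],[0,-0.0008,0]]' --rot '[[0,0,3],[0,0,6],[0,0,9],[0,0,12]]'

```text
clock: 23.0
eef_pos: [598.2, -38.0, 93.0]
tcp_rot: [-2.361, -0.096, 0.183]
contact_force: [0.2, -0.5, 2.0]
opening: 0.325
grasp_force: 39.9
```

```bash
python3 st.py
```

```text
23.0 LL [592.81 -88.38  93.04] F [ 0.19 -0.56  2.02] M [-0.144 -0.13   0.11 ] rot [-2.3605 -0.0959  0.1833] op 0.3245940297335356
tool F [ 0.33 -1.   -1.82] tool M [-0.145 -0.005 -0.17 ] q6 0.544
off K: along A 6.31 long -0.39 e2 -0.6
phi -7.88 axis err 0.1
```

>>> carry_out --delta_pos '[[0,0,0],[0,0,0],[0,0,0]]' --rot '[[0,0,2],[0,0,4],[0,0,5]]'

```text
clock: 23.38
eef_pos: [598.2, -38.0, 93.1]
tcp_rot: [-2.356, -0.035, 0.121]
contact_force: [-4.4, -0.4, 2.3]
opening: 0.326
grasp_force: 39.9
```

```bash
python3 st.py
```

```text
23.375 LL [592.88 -88.32  93.1 ] F [-4.46 -0.07  2.26] M [-0.055  0.293  0.622] rot [-2.3563 -0.0348  0.1215] op 0.3264117998778207
tool F [-4.37 -1.78 -1.64] tool M [-0.023 -0.649 -0.232] q6 0.63
off K: along A 6.31 long -0.32 e2 -0.51
phi -2.91 axis err 0.09
```

>>> carry_out --delta_pos '[[0,0,0],[0,0,0]]' --rot '[[0,0,0],[0,0,0]]'

```text
clock: 23.62
eef_pos: [598.2, -38.0, 93.1]
tcp_rot: [-2.356, -0.036, 0.122]
contact_force: [-5.1, -0.9, 2.4]
opening: 0.325
grasp_force: 39.9
```

```bash
python3 st.py
python3 - <<'E'
from h import *
im=r.grab_frame("side");cv2.imwrite("pics/s6r.png",im)
cv2.imwrite("pics/s6.png",cv2.resize(im[170:290,170:300],(650,600),interpolation=2))
E
```

```text
23.625 LL [592.9  -88.31  93.1 ] F [-5.11 -0.42  2.38] M [-0.055  0.514  0.589] rot [-2.3563 -0.0357  0.1223] op 0.3247576755527963
tool F [-5.03 -1.65 -1.97] tool M [-0.015 -0.781 -0.053] q6 0.629
off K: along A 6.3 long -0.3 e2 -0.51
phi -2.98 axis err 0.09
```

View pics/s6.png

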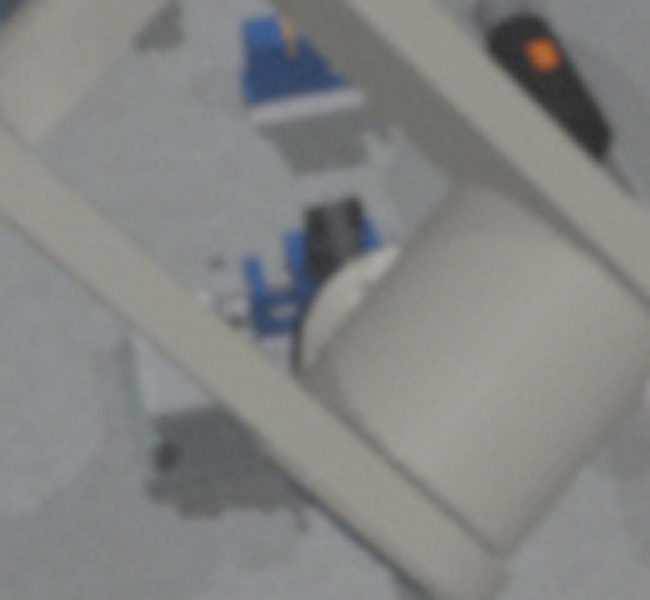

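The reading is ambiguous: a 5 N side force appeared just as the +e2 finger came close to the vise jaw, visible at about (335,235). To get a clean torque reading, I'll let go, back off, rewind and regrasp with the fingers clear of the vise.

>>> carry_out --delta_pos '[[0,0,0],[0,0,0],[0,0,-0.006],[0,0,-0.016],[0,0,-0.03],[0,0,-0.045],[0,0,-0.045]]' --rot '[[0,0,0],[0,0,0],[0,0,0],[0,0,0],[0,0,0],[0,0,0],[0,0,0]]' --claw 0.036

```text
clock: 24.55
eef_pos: [602.6, -71.2, 126.4]
tcp_rot: [-2.358, -0.039, 0.12]
contact_force: [0.3, -0.1, 0.4]
opening: 0.42
grasp_force: 0.0
```

```bash
python3 st.py
```

```text
24.55 LL [ 594.47 -121.79  126.35] F [ 0.33 -0.17  0.42] M [-0.307 -0.034  0.028] rot [-2.3582 -0.0391  0.1201] op 0.41975518120083394
tool F [ 0.34 -0.16 -0.42] tool M [-0.306 -0.012 -0.045] q6 0.653
off K: along A 53.49 long 1.27 e2 -0.66
phi -3.03 axis err 0.16
```

>>> carry_out --delta_pos '[[0,0,0],[0,0,0],[0,0,0],[0,0,0],[0,0,0],[0,0,0],[0,0,0],[0,0,0]]' --rot '[[0,0,-10],[0,0,-20],[0,0,-30],[0,0,-40],[0,0,-50],[0,0,-60],[0,0,-70],[0,0,-80]]' --claw 0.045

```text
clock: 25.55
eef_pos: [601.6, -69.6, 124.9]
tcp_rot: [-3.025, -0.779, 1.491]
contact_force: [-0.1, 1.1, 0.3]
opening: 0.529
grasp_force: 0.0
```

>>> carry_out --delta_pos '[[0,0,0],[0,0,0],[0,0,0],[0,0,0],[0,0,0]]' --rot '[[0,0,-10],[0,0,-20],[0,0,-25],[0,0,-25],[0,0,-25]]'

```text
clock: 26.18
eef_pos: [601.7, -69.7, 125.1]
tcp_rot: [2.844, -0.738, 2.083]
contact_force: [0.5, -0.9, 0.4]
opening: 0.526
grasp_force: 0.0
```

```bash
python3 st.py
python3 - <<'E'
from h import *
rel(kpos(0,K+np.array([0,-.35,-.35])),RK(-108))
E
```

```text
26.175 LL [ 593.64 -120.28  125.07] F [ 0.4  -0.97  0.36] M [-0.321  0.008 -0.051] rot [ 2.8438 -0.7384  2.083 ] op 0.5258291257675679
tool F [-0.53  0.24 -0.94] tool M [ 0.07  -0.315  0.042] q6 -1.178
off K: along A 51.51 long 0.44 e2 -0.5
phi -107.86 axis err 0.01
delta m [ 0.0001 -0.0004  0.0455] rot [ 0.01 -0.01 -0.14]
```

>>> carry_out --delta_pos '[[0,-0.0004,0.012],[0,-0.0004,0.024],[0,-0.0004,0.034],[0,-0.0004,0.041],[0,-0.0004,0.045],[0,-0.0004,0.045]]' --rot '[[0,0,0],[0,0,0],[0,0,0],[0,0,0],[0,0,0],[0,0,0]]'

```text
clock: 26.92
eef_pos: [598.7, -38.1, 93.1]
tcp_rot: [2.842, -0.738, 2.086]
contact_force: [0.2, 0.3, -0.5]
opening: 0.523
grasp_force: 0.0
```

>>> carry_out --delta_pos '[[0,0,0],[0,0,0],[0,0,0],[0,0,0],[0,0,0]]' --rot '[[0,0,0],[0,0,0],[0,0,0],[0,0,0],[0,0,0]]' --claw 0.02

```text
clock: 27.55
eef_pos: [599.1, -38.5, 93.6]
tcp_rot: [2.841, -0.737, 2.086]
contact_force: [0.8, -1.7, 3.5]
opening: 0.326
grasp_force: 39.7
```

```bash
python3 st.py
```

```text
27.55 LL [593.74 -88.94  93.59] F [ 0.65 -1.81  3.46] M [-0.145 -0.131 -0.125] rot [ 2.841  -0.737   2.0859] op 0.32562041324305613
tool F [ 0.91  0.98 -3.73] tool M [-0.127 -0.194 -0.004] q6 -1.204
off K: along A 7.09 long 0.54 e2 -0.6
phi -108.0 axis err 0.06
```

Clean grasp with low forces. Turn 4° and read.

>>> carry_out --delta_pos '[[0,0,0],[0,0,0]]' --rot '[[0,0,2],[0,0,4]]'

```text
clock: 27.8
eef_pos: [599.1, -38.5, 93.6]
tcp_rot: [2.906, -0.756, 1.991]
contact_force: [0.9, -3.2, 5.1]
opening: 0.328
grasp_force: 40.0
```

```bash
python3 st.py
```

```text
27.8 LL [593.74 -88.93  93.57] F [ 0.67 -3.29  5.14] M [-0.117 -0.298 -0.008] rot [ 2.9056 -0.7561  1.9911] op 0.3275235787918225
tool F [ 1.1   0.97 -5.96] tool M [-0.183 -0.166 -0.205] q6 -1.131
off K: along A 7.07 long 0.54 e2 -0.61
phi -103.87 axis err 0.06
```

>>> carry_out --delta_pos '[[0,0,0],[0,0,0]]' --rot '[[0,0,1.5],[0,0,3]]'

```text
clock: 28.05
eef_pos: [599.1, -38.5, 93.6]
tcp_rot: [2.954, -0.767, 1.921]
contact_force: [2.1, -4.0, 5.8]
opening: 0.324
grasp_force: 40.0
```

```bash
python3 st.py
```

```text
28.05 LL [593.72 -88.94  93.59] F [ 1.79 -4.19  5.81] M [-0.123 -0.332 -0.051] rot [ 2.9541 -0.767   1.9208] op 0.3243214508238788
tool F [ 0.79  1.99 -7.07] tool M [-0.243 -0.171 -0.199] q6 -1.079
off K: along A 7.09 long 0.52 e2 -0.61
phi -100.89 axis err 0.06
```

Corrected for the sensor bias, the torque is about 0.11 N·m over the free level, so I'll stop here, release and back off. I'll re-check the sensor bias at this same orientation.

>>> carry_out --delta_pos '[[0,0,0],[0,0,0],[0,0,0],[0,0,0]]' --rot '[[0,0,0],[0,0,0],[0,0,0],[0,0,0]]' --claw 0.045

```text
clock: 28.55
eef_pos: [598.6, -38.1, 93.1]
tcp_rot: [2.954, -0.767, 1.923]
contact_force: [-0.5, -0.2, -0.1]
opening: 0.526
grasp_force: 0.0
```

```bash
python3 st.py
python3 - <<'E'
from h import *
m=[]
for k in range(10):
    r.grab_frame("wrist");s=r.sense();Rt=tool()[:3,:3];m.append((Rt.T@s["wrist_torque"])[2])
print(np.mean(m),np.std(m))
E
```

```text
28.55 LL [593.22 -88.52  93.09] F [-0.52 -0.21 -0.1 ] M [-0.292 -0.041  0.001] rot [ 2.9535 -0.7674  1.923 ] op 0.5255850670115739
tool F [-0.12 -0.56 -0.07] tool M [ 0.028 -0.292 -0.03 ] q6 -1.082
off K: along A 6.44 long 0.02 e2 -0.66
phi -100.98 axis err 0.01
0.0030671934179136774 0.033545991245215914
```

>>> carry_out --delta_pos '[[0,0,-0.015],[0,0,-0.035],[0,0,-0.06],[0,0,-0.09],[0,0,-0.12],[0,0,-0.12],[0,0,-0.12]]' --rot '[[0,0,0],[0,0,0],[0,0,0],[0,0,0],[0,0,0],[0,0,0],[0,0,0]]'

```text
clock: 29.92
eef_pos: [605.6, -122.8, 177.9]
tcp_rot: [2.953, -0.767, 1.923]
contact_force: [-0.9, 0.0, -0.3]
opening: 0.53
grasp_force: 0.0
```

Run:
```python
from h import *
im=r.grab_frame("wrist");cv2.imwrite("pics/w7.png",cv2.resize(im[60:300,120:400],(700,600),interpolation=2))
```

```text
(no output)
```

View pics/w7.png

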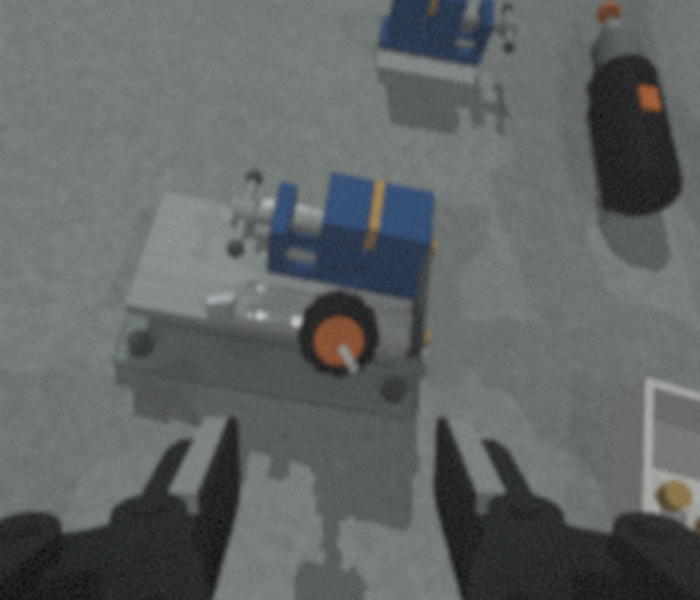

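The vise is seated at the end plate. The mark has turned about 105° in the image, now at (348,358), which matches the commanded 114° less the 9° change in camera angle, so the grip didn't slip. Handing in.

```bash
python3 -c "from rig import r; print(r.sign_off())"
```

```text
the job is handed in; nothing more can be done
None
```

The vise is home, pressed against the end stop with about 12 N, and the knob is clamped to an estimated 0.11 N·m over the free level (noisy torque readings, about ±0.02); the job is handed in with the gripper clear.

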